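Nip up the tray's fixing nut between its stop walls

ROBOT

A 6-joint arm with a two-finger parallel gripper is mounted at the origin on the work surface. World frame = base frame: x ahead of the robot, y to its left, z up, the work surface at z = 0. Lengths are in mm, angles in degrees, forces in N, time in s.
With the tool pointing down it reaches from about 300 to 850 mm from the base axis. Payload 4.2 kg.
Tool frame: the origin (TCP) lies between the finger pads; the fingertips stand 14 mm ahead of it and the grasp point (between the pads) lies 5 mm behind it (env.finger_overhang is the distance from the TCP to the fingertips, in mm); z points along the fingers, y is the line along which they close (so a half turn about z gives the same grasp; the last joint's range is limited). The gripper opens to 91 mm and grips with 3 to 60 N. Pads are 32 mm wide; open, the fingers measure 118 mm over their backs; the gripper's body (76 mm by 178 mm) begins 60 mm behind the grasp point.
Start: joints at [66.578, 18.312, 89.639, -0, 72.044, -1.146], TCP at [217.973, 532.099, 227.976] pointing down, gripper open.
Joint ranges: [-177.97, 177.97], [-48.28, 115.42], [12.27, 149.76], [-77.06, 257.06], [2.81, 150.46], [-146.56, 146.56]. Speed limits (degrees/s): [147.25, 147.25, 180, 180, 180, 180].

INTERFACE

Orientations are given as [roll, pitch, yaw] about the fixed x, y, z axes, in that order (R = Rz(yaw) Ry(pitch) Rx(roll)).
In Python, from workcell import status, cams, env, finder gives the robot as it stands.
- The arm moves only by the tool apply_moves, never from a script. Its argument "increments" is a list of rows, each a list of 7 numbers: the opening, from -1 (shut) to 1 (fully open), then the shift along the world's x, y, z in m, then the turn, a rotation vector about the world's x, y, z in degrees. In form: [[gripper, x, y, z, ax, ay, az], ...]. A call has 1 to 5 rows; each row shifts and turns the commanded pose from where the row before left it; what a row does not reach is not made up. A row lasts 1/12 s, in which the tool goes at most 41.7 mm and 7.16 degrees, less where a joint would pass 70% of its speed; a pose out of reach is approached as far as the arm can. A call with a gripper value outside its range is refused whole. The fingers move at their own pace and stop on an object; "newtons" is the grip in N (left out, the last holds). Time passes only in rows, so rows that do not move let the fingers close. It gives the time, the measured TCP pose, the force, the opening and the grip force at its end, in the units of the state.
- status.state(): the state, without advancing time (a new reading comes with each control period).
- cams.grab_frame(name): name is "scene" or "side" or "wrist"; returns a dict with "color" (400x640x3 uint8, red, green, blue), "intrinsics" (3x3 intrinsics, pixels), "R" (3x3) and "t" (3): a world point X has camera coordinates R X + t. Camera axes: x right, y down, z forward; pixel columns grow to the right and rows downward; lengths in mm; the calibration is good to about 2 mm. The wrist camera is an equidistant fisheye: a pixel r from the principal point sees the ray r / f radians off the axis. A picture is of the moment at which its call begins. There is no depth.
- env.job_done(): hands the job in; it is judged then, once.
Trained networks look in the newest picture that a camera, given by its name, has taken for a name from the list of things; names that differ only in an ending like _2 or _b are one class to them, and where a whole thing is asked for, a point or a joint stands for the part that bears it (a point fixed in the world has none). Each returns a list of dicts, best first, with "score" (0 to 1); they miss things now and then, are a little off and sometimes report something else, mostly with a low value. They report only what shows in the picture. A call takes as long as a camera call. They do not tell look-alikes from the thing itself.
- finder.boxes_of(query, camera): "rect" ([left, top, width, height] in pixels, round what is visible of it).
- finder.trace(query, camera): "pixels" (400x640 bool, what is visible of it) and "rect" ([left, top, width, height] in pixels, round what is visible of it).
The state is a dict: "time_s": time; "qpos": joint angles; "qvel": joint speeds; "effort": joint torques, N m; "ee_pos": TCP position; "ee_rot": TCP orientation; "force": force on the tool from outside, world axes, zero at the start; "torque": the same for the moment, N m; "gripper_width": finger opening in mm; "gripper_force": force on a finger pad.
Only numpy, scipy, OpenCV 4.12 (cv2) and the standard library are available. Lean on these libraries where they do the work, as an engineer would, in place of code of your own. Each camera call takes 0.05 s, during which the arm holds its last target. There are 200 camera calls.

TASK

The fixing nut of the ceramic tray has worked loose: put the blue box key on it and tighten it clockwise with the key (not the fingers), in short strokes between the two blue walls, lifting and reseating the key for each stroke, until the nut is hard against its stop and nipped up to about 1 N m (never above 1.5 N m), without pressing hard on the walls. Then take the key off and lay it flat on the middle of the black mat again, leaving everything else where it is.

Things in the scene. Friction and masses are not known exactly. Their poses are not given: they have to be found in the camera images.
- tray: fixed glazed white ceramic tray, 200 x 200 mm in plan, on the work surface; origin at the centre of its underside, x towards its far side, y left, z up. Its inner floor is flat, 50 mm above the origin, with a rim 8 mm high and 8 mm wide around it. A small drawer front is in its near (-x) face. The nut's axis stands at x = +25 mm, y = 0.
- walls: two fragile blue ceramic stop walls on the tray floor, one body; origin on the nut axis at floor level, axes as the tray's. Each is 10 mm thick, 20 mm high, radial from 46 to 86 mm from the nut axis, 57 degrees either side of -x (the opening faces the robot). They stop the seated key's arm about 42 degrees either side of -x. Push on them under 15 N.
- nut (a joint): the brass hexagon nut's turn in rad about its vertical axis; grows as the nut is tightened, which is clockwise seen from above. It starts between 0.2 and 0.8 and comes up against its firm stop at 2.4 (it does not rise or sink). It turns with a steady drag of 0.2 to 0.25 N m and stays where it is left. Its flanks are greased (friction 0.15).
- nut_base (a point): the nut's axis at the tray floor; turns with the nut: z up, x square to one of the six flats. The nut is 46 mm across flats and 14 mm high, its underside on the tray floor. At the stop its x axis is along the tray's x axis.
- key_grip (a point): on the loose box key, in the orange upright grip, 50 mm above the key's underside. Grip block: 22 mm along the key's x, 20 mm along its y, reaching from 13 to 73 mm above the underside. Axes as the key's: z up, x from the grip to the socket. Pinched along the key's x (22 mm) it cannot pitch between the pads; pinched along y it can.
- key_socket (a point): socket centre at the key's underside, 95 mm along +x from the grip. Six-sided ring open right through, 49 mm across inner flats (one square to key x), outer radius 35 mm, 14 mm high, like the 14 mm wide arm to the grip. Mass 0.13 kg. Fits the nut at six turns 60 degrees apart, 1.5 mm room all round, 7 degrees free play either way. Seated, its underside is on the tray floor.
- key_mid (a point): the key's middle: on the arm, 45 mm from the socket centre, 7 mm above the underside; axes as the key's
- mat_top (a point): centre of the top face of the fixed black rubber mat, 200 (x) x 150 (y) x 3 mm, on the work surface; the key starts on it
- washer (a joint): twist in rad of the stiff rubber washer that carries the nut, about the same axis, + as the nut is tightened: it winds up by 0.0125 rad for every N m that the key puts on the nut (80 N m/rad) and springs back when let go. Too fine to be read well: rely on the moment felt at the wrist, taken about the nut's axis
- soap: bystander: yellow soap bar 34 x 50 x 20 mm in the tray's far left corner; origin under its centre
- jar: bystander: small amber jar, 34 mm across, 36 mm high, in the tray's far right corner; origin under its centre
- comb: bystander: green wide-tooth comb 35 x 170 x 6 mm lying on the work surface beyond the mat; origin under its middle
- cup: bystander: blue ceramic cup, 72 mm across, 90 mm high; origin under its centre
- shampoo: bystander: green bottle, 64 mm across, 190 mm high; origin under its centre
- mirror: bystander: round white hand mirror lying flat, disc 110 mm across, handle 110 mm along its -x; origin under the disc's centre
- toothbrush: bystander: red toothbrush lying flat, 180 mm long along its x; origin near its middle
There are look-alikes about, which are no part of the job. Of the things shaped like the part that bears mat_top, the black one is meant.

How it is judged (in metres and radians):
On the way, in this order (a step that is already met when the one before it is completed fails the run):
1. the key is seated right down over the nut (horizontal distance between key_socket and nut_base below 0.004 m and z of key_socket in the frame of nut_base below 0.004 m), for 0.1 s.
2. one stroke is done and the key is lifted off the part-turned nut (z of key_socket in the frame of nut_base above 0.0145 m and horizontal distance between key_socket and nut_base below 0.03 m and value of joint nut above 0.9 rad), for 0.1 s.
3. the nut is at its stop and nipped up with the seated key to over 0.7 N m (washer wound up by over 0.00875 rad) (value of joint nut above 2.36 rad and value of joint washer above 0.00875 rad and z of key_socket in the frame of nut_base below 0.006 m), for 0.1 s.
At the end, for the whole second after the job is handed in: the nut is within 0.07 rad of its stop and the key lies flat and still on the mat, its middle within 60 mm of the mat's centre, released (value of joint nut above 2.33 rad and horizontal distance between key_mid and mat_top below 0.06 m and z of key_mid in the frame of mat_top below 0.012 m and angle between key_mid's own z axis and vertical below 0.08 rad and linear speed of key below 0.01 m/s and contact force between the fingers and key below 0.1 N); the robot touches nothing.
It fails at once if more than 1.5 N m on the nut, either way (washer wound up by over 0.01875 rad) (value of joint washer above 0.01875 rad or value of joint washer below -0.01875 rad).
It fails at once if the key pushes on a wall with more than 15 N (contact force between key and walls above 15 N).
It fails at once if the gripper touches the nut (contact force between the fingers and nut above 0.5 N).
It fails at once if a bystander is moved by more than 20 mm (distance of any of soap, jar, comb, cup, shampoo, mirror, toothbrush from where it was at the start of the episode above 0.02 m).
It also fails if it takes over 72 s, if anything falls off the work surface, if the arm or the gripper's body presses on something with over 40 N, if the wrist force passes 120 N, or if a joint passes its speed limit or range.

## Working session

There is one attempt and no reset: what is moved stays moved. The work goes in short steps, Python scripts to look and compute and a tool call to move; the robot and the scene stay as the last step left them, time stands still between calls to the robot, and variables do not carry over. Pictures are saved under pics/ and viewed, at most 10 in all, crops included, and the job is handed in when it is done.

Besides the shell and the picture viewer there is one more tool, called by a JSON object that holds its "op" and its "data", one argument or row to a line. apply_moves: Moves the arm, as the interface text tells. Its arguments: {"type":"object","properties":{"increments":{"type":"array","items":{"type":"array","items":{"type":"number"}}},"newtons":{"type":"number"}},"required":["increments"]}

```bash
mkdir -p pics; ls; python3 - <<'E'
from workcell import status, cams, env, finder
import cv2,numpy as np
print(status.state())
ims=[]
for n in("scene","side"):
    f=cams.grab_frame(n);print(n,f["intrinsics"].tolist(),f["R"].tolist(),f["t"].tolist())
    cv2.imwrite(f"pics/{n}0.png",f["color"][:,:,::-1])
    for q in("key_grip","nut","mat_top","tray","walls"):
        print(q,[(np.round(b["rect"]).tolist(),round(b["score"],2)) for b in finder.boxes_of(q,n)])
E
```

```text
pics
{'time_s': 0.0, 'qpos': array([ 6.65775082e+01,  1.83511784e+01,  8.97058122e+01, -2.13414015e-03,
        7.20418788e+01, -1.14562984e+00]), 'qvel': array([-0.02587412,  0.01542144, -0.00465704,  0.04719686, -0.11929652,
       -0.05242674]), 'effort': array([-6.65213483e-04, -4.12455225e+01, -2.31963426e+01,  7.24799163e-02,
        4.58368845e-02, -1.40605171e-04]), 'ee_pos': array([217.79414445, 531.65256156, 227.12890419]), 'ee_rot': array([-1.79901110e+02,  5.18637203e-05,  1.57723798e+02]), 'force': array([ 0.34898647, -0.34687185,  0.5468768 ]), 'torque': array([-0.00636432,  0.02571839,  0.04169247]), 'gripper_force': 0.0, 'gripper_width': 91.5973831417309}
scene [[429.6157581193334, 0.0, 318.16459849082844], [0.0, 429.6157581193334, 194.89602021757722], [0.0, 0.0, 1.0]] [[-0.7411951752006068, 0.6712642437348807, -0.005833296013427567], [0.490918347369863, 0.5360934890520851, -0.6867335343578358], [-0.4578524745755825, -0.5118672543531191, -0.7268858407246733]] [346.17026208412483, -169.95503356235625, 1591.4919240293978]
key_grip [([299.0, 231.0, 38.0, 47.0], 0.69)]
nu
[... 454 characters left out ...]
0, 0.0, 1.0]] [[0.9608533806903031, -0.27694147450856865, 0.008012522264279958], [-0.18925599048478822, -0.6771990885666686, -0.7110439961845508], [0.20234364551830503, 0.6816926097160607, -0.7031018667141123]] [-466.18314761851127, 162.367372922553, 1320.3692017359326]
key_grip [([325.0, 177.0, 38.0, 18.0], 0.93), ([391.0, 308.0, 60.0, 48.0], 0.19)]
nut [([369.0, 240.0, 19.0, 15.0], 0.6)]
mat_top [([308.0, 172.0, 70.0, 38.0], 0.9), ([205.0, 286.0, 91.0, 82.0], 0.82), ([236.0, 181.0, 68.0, 48.0], 0.56), ([394.0, 308.0, 55.0, 48.0], 0.54)]
tray [([325.0, 221.0, 94.0, 79.0], 0.58), ([395.0, 251.0, 12.0, 16.0], 0.3)]
walls [([353.0, 233.0, 23.0, 40.0], 0.73), ([393.0, 307.0, 57.0, 46.0], 0.32)]
```

```bash
cat > h.py <<'E'
import numpy as np, cv2
from workcell import status, cams, env, finder
def ray(f,px):
    K=f["intrinsics"];R=f["R"];t=f["t"]
    d=R.T@np.linalg.inv(K)@np.array([px[0],px[1],1.]);return -R.T@t,d
def onz(f,px,z):
    c,d=ray(f,px);return c+d*(z-c[2])/d[2]
def wray(f,px):
    K=f["intrinsics"];v=np.array([(px[0]-K[0,2])/K[0,0],(px[1]-K[1,2])/K[1,1]]);th=np.hypot(*v)
    d=np.r_[v/max(th,1e-9)*np.sin(th),np.cos(th)];return -f["R"].T@f["t"],f["R"].T@d
def wonz(f,px,z):
    c,d=wray(f,px);return c+d*(z-c[2])/d[2]
def proj(f,X,fish=False):
    p=f["R"]@np.asarray(X,float)+f["t"];K=f["intrinsics"]
    if fish:
        r=np.hypot(p[0],p[1]);th=np.arctan2(r,p[2]);q=p[:2]/max(r,1e-9)*th
    else: q=p[:2]/p[2]
    return q*[K[0,0],K[1,1]]+K[:2,2]
E
python3 - <<'E'
import cv2,numpy as np
a=cv2.imread("pics/scene0.png")[100:350,200:500];b=cv2.imread("pics/side0.png")[150:390,190:490]
cv2.imwrite("pics/a.png",cv2.resize(a,None,fx=2.6,fy=2.4,interpolation=cv2.INTER_CUBIC))
cv2.imwrite("pics/b.png",cv2.resize(b,None,fx=2.5,fy=2.5,interpolation=cv2.INTER_CUBIC))
E
```

```text
(no output)
```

View pics/a.png

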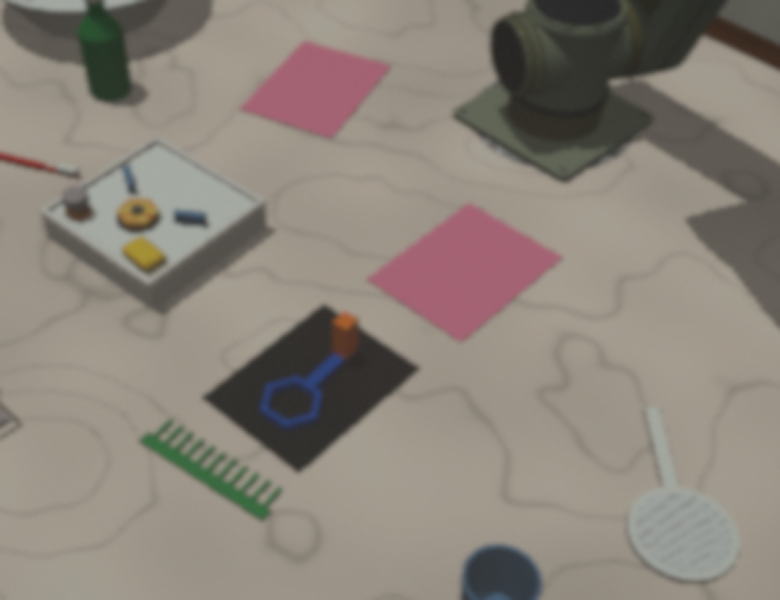

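View pics/b.png

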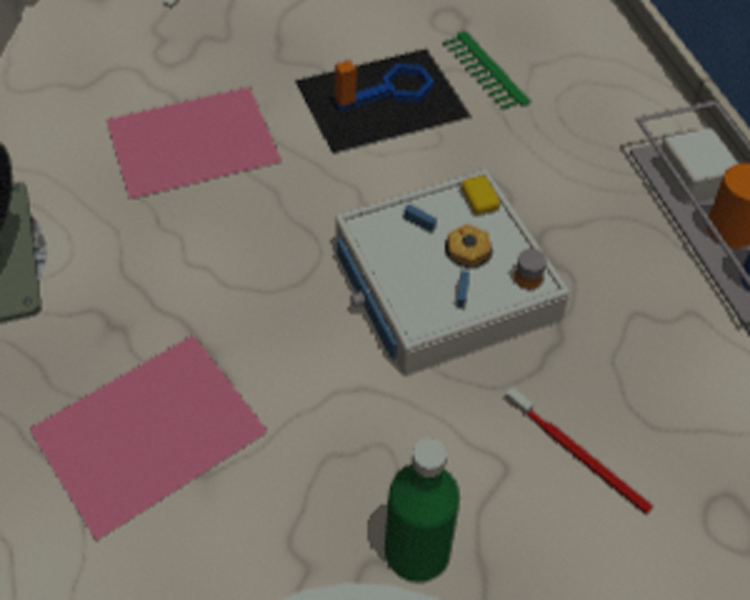

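Scene crop: tray at about px (262,190), nut at (253,188), black mat at (320,262), orange grip at (332,240), socket at (312,267). Side crop: nut at (378,248), grip at (328,183), socket at (353,182).

```bash
python3 - <<'E'
from h import *
P={"scene":lambda u,v:(200+u/2.6,100+v/2.4),"side":lambda u,v:(190+u/2.5,150+v/2.5)}
pts={"scene":dict(matc=[(325,306),(418,369),(298,470),(205,397)],sock=(291,401),gripbot=(343,356),griptop=(344,320),tray=[(157,142),(266,207),(162,287),(43,212)],nut=(138,209),w1=(129,178),w2=(190,216)),
"side":dict(matc=[(298,80),(428,50),(470,118),(333,151)],sock=(408,82),gripbot=(346,103),griptop=(346,66),tray=[(337,217),(490,176),(568,291),(404,346)],nut=(469,242),w1=(420,216),w2=(462,288))}
z=dict(matc=3,sock=17,gripbot=10,griptop=76,tray=58,nut=64,w1=70,w2=70)
for n in pts:
    f=cams.grab_frame(n)
    for k,v in pts[n].items():
        for q in (v if isinstance(v,list) else [v]): print(n,k,np.round(onz(f,P[n](*q),z[k]),0)[:2])
E
```

```text
scene matc [492.  59.]
scene matc [482. 203.]
scene matc [675. 215.]
scene matc [685.  72.]
scene sock [625. 148.]
scene gripbot [534. 135.]
scene griptop [532. 132.]
scene tray [ 482. -278.]
scene tray [461. -82.]
scene tray [640. -57.]
scene tray [ 670. -261.]
scene nut [ 583. -181.]
scene w1 [ 559. -231.]
scene w2 [ 547. -123.]
side matc [483. 195.]
side matc [678. 206.]
side matc [686.  59.]
side matc [492.  50.]
side sock [623. 135.]
side gripbot [532. 125.]
side griptop [531. 126.]
side tray [ 453. -105.]
side tray [649. -93.]
side tray [ 668. -276.]
side tray [ 471. -295.]
side nut [ 585. -186.]
side w1 [ 542. -139.]
side w2 [ 553. -249.]
```

{"op": "apply_moves", "data": {
  "increments": [
    [1, 0.021, -0.0268, -0.002, 0, 0, -4],
    [1, 0.021, -0.0268, -0.002, 0, 0, -4],
    [1, 0.021, -0.0268, -0.002, 0, 0, -4],
    [1, 0.021, -0.0268, -0.002, 0, 0, -4],
    [1, 0.021, -0.0268, -0.002, 0, 0, -4]
  ],
  "newtons": 40
}}

```text
time_s: 1.12
ee_pos: [323.6, 396.9, 218.0]
ee_rot: [180.0, 0.0, 137.6]
force: [0.8, 0.4, 0.5]
gripper_width: 91.2
gripper_force: 0.0
```

{"op": "apply_moves", "data": {
  "increments": [
    [1, 0.021, -0.0268, -0.002, 0, 0, -4],
    [1, 0.021, -0.0268, -0.002, 0, 0, -4],
    [1, 0.021, -0.0268, -0.002, 0, 0, -4],
    [1, 0.021, -0.0268, -0.002, 0, 0, -4],
    [1, 0.021, -0.0268, -0.002, 0, 0, -4]
  ]
}}

```text
time_s: 1.53
ee_pos: [428.8, 262.7, 208.1]
ee_rot: [180.0, -0.0, 117.5]
force: [0.1, -0.3, -0.0]
gripper_width: 90.9
gripper_force: 0.0
```

{"op": "apply_moves", "data": {
  "increments": [
    [1, 0.021, -0.0268, -0.002, 0, 0, -4],
    [1, 0.021, -0.0268, -0.002, 0, 0, -4],
    [1, 0.021, -0.0268, -0.002, 0, 0, -4],
    [1, 0.018, -0.0268, -0.002, 0, 0, -4],
    [1, 0, 0, 0, 0, 0, -4]
  ]
}}

```text
time_s: 1.95
ee_pos: [511.9, 152.7, 199.6]
ee_rot: [179.9, 0.1, 97.3]
force: [0.2, -0.3, -1.2]
gripper_width: 91.1
gripper_force: 0.0
```

```bash
python3 - <<'E'
from h import *
print(status.state()["ee_pos"],status.state()["ee_rot"],status.state()["qpos"])
f=cams.grab_frame("wrist");np.save("w1.npy",f,allow_pickle=True)
print(f["intrinsics"].tolist(),(-f["R"].T@f["t"]).tolist(),f["R"].tolist())
cv2.imwrite("pics/w1.png",f["color"][:,:,::-1])
E
```

```text
[511.864301   152.68087332 199.60415006] [1.79916928e+02 1.38634012e-01 9.72718380e+01] [15.46512909 15.77617917 97.59378444 -0.16245535 66.56765345  8.25771244]
[[309.70691628693146, 0.0, 313.9562761741253], [0.0, 309.70691628693146, 199.15156315295675], [0.0, 0.0, 1.0]] [501.4749828569321, 236.3635338867425, 357.9888515488238] [[0.9920607649660994, 0.1257532722903122, 0.001246243619366713], [0.11977022224045686, -0.9477897718995079, 0.29554972872116325], [0.03834752246693112, -0.2930540270853827, -0.9553265435073447]]
```

View pics/w1.png

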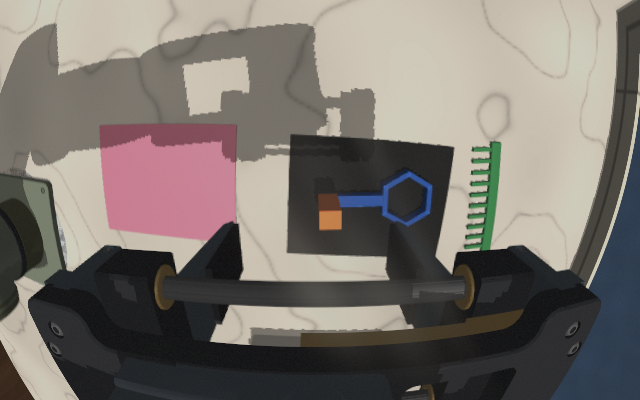

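The wrist picture shows the mat, grip top at about px (330,219), socket at (407,198).

```bash
cat >> h.py <<'E'
def keypose(f,zu):
    hsv=cv2.cvtColor(f["color"],cv2.COLOR_RGB2HSV)
    m=cv2.inRange(hsv,(5,130,170),(20,255,255));n,l,s,c=cv2.connectedComponentsWithStats(m);i=1+np.argmax(s[1:,4])
    g=wonz(f,c[i],zu+73)
    b=cv2.inRange(hsv,(105,130,60),(125,255,255));n,l,s,c=cv2.connectedComponentsWithStats(b);j=1+np.argmax(s[1:,4])
    ys,xs=np.where(l==j);P=np.array([wonz(f,(x,y),zu+14)[:2] for x,y in zip(xs,ys)])
    # socket: points far from grip
    d=np.hypot(*(P-g[:2]).T);Q=P[d>65].astype(np.float32)
    (cx,cy),r=cv2.minEnclosingCircle(Q)
    return g,np.array([cx,cy]),r,s[j]
E
python3 - <<'E'
from h import *
f=cams.grab_frame("wrist");g,s,r,st=keypose(f,3)
print(status.state()["ee_pos"],g,s,r,st);d=s-g[:2];print(np.hypot(*d),np.degrees(np.arctan2(d[1],d[0])))
C=[wonz(f,p,3)[:2] for p in[(290,135),(453,147),(437,258),(288,252)]];print(np.round(C),np.mean(C,0))
E
```

```text
[509.5625268  155.76815668 199.7642912 ] [530.83071703 131.26850095  76.        ] [625.55169678 145.77642822] 35.21151351928711 [ 340  172   94   55 1346]
95.8255913510547 8.708026637128384
[[477. 203.]
 [676. 218.]
 [692.  67.]
 [490.  55.]] [583.51667586 135.60496823]
```

{"op": "apply_moves", "data": {
  "increments": [
    [1, 0.0215, -0.0245, -0.015, 0, 0, 1.4],
    [1, 0, 0, -0.035, 0, 0, 0],
    [1, 0, 0, -0.035, 0, 0, 0],
    [1, 0, 0, -0.035, 0, 0, 0],
    [1, 0, 0, -0.0317, 0, 0, 0]
  ]
}}

```text
time_s: 2.47
ee_pos: [529.7, 133.1, 46.9]
ee_rot: [-180.0, -0.0, 99.3]
force: [-0.0, 0.8, -1.5]
gripper_width: 91.3
gripper_force: 0.0
```

{"op": "apply_moves", "data": {
  "increments": [
    [-1, 0, 0, 0, 0, 0, 0],
    [-1, 0, 0, 0, 0, 0, 0],
    [-1, 0, 0, 0, 0, 0, 0],
    [-1, 0, 0, 0, 0, 0, 0],
    [-1, 0, 0, 0, 0, 0, 0]
  ],
  "newtons": 40
}}

```text
time_s: 2.88
ee_pos: [531.9, 133.0, 50.5]
ee_rot: [179.7, -0.0, 99.2]
force: [0.2, -1.1, 0.6]
gripper_width: 60.8
gripper_force: 0.0
```

{"op": "apply_moves", "data": {
  "increments": [
    [-1, 0, 0, 0, 0, 0, 0],
    [-1, 0, 0, 0, 0, 0, 0],
    [-1, 0, 0, 0, 0, 0, 0],
    [-1, 0, 0, 0, 0, 0, 0]
  ]
}}

```text
time_s: 3.22
ee_pos: [530.6, 132.4, 48.6]
ee_rot: [180.0, -0.0, 99.1]
force: [-0.2, -0.8, 0.3]
gripper_width: 33.9
gripper_force: 0.0
```

{"op": "apply_moves", "data": {
  "increments": [
    [-1, 0, 0, 0, 0, 0, 0],
    [-1, 0, 0, 0, 0, 0, 0],
    [-1, 0, 0, 0, 0, 0, 0],
    [-1, 0, 0, 0, 0, 0, 0]
  ]
}}

```text
time_s: 3.55
ee_pos: [530.5, 132.4, 48.3]
ee_rot: [-180.0, 0.0, 99.1]
force: [-0.1, -0.6, 0.8]
gripper_width: 21.9
gripper_force: 40.0
```

{"op": "apply_moves", "data": {
  "increments": [
    [-1, 0, 0, 0.02, 0, 0, 0],
    [-1, 0, 0, 0.04, 0, 0, 0],
    [-1, 0, 0, 0.04, 0, 0, 0],
    [-1, 0, 0, 0.01, 0, 0, 0],
    [-1, 0, 0, 0, 0, 0, 0]
  ]
}}

```text
time_s: 3.97
ee_pos: [532.5, 132.9, 161.6]
ee_rot: [179.6, -0.0, 99.1]
force: [0.7, -0.2, -2.6]
gripper_width: 22.1
gripper_force: 40.0
```

```bash
python3 - <<'E'
from h import *
f=cams.grab_frame("wrist");st=status.state();zu=st["ee_pos"][2]-45.5;g,s,r,_=keypose(f,zu)
print(st["ee_pos"],st["ee_rot"],st["force"],st["torque"],st["gripper_width"],g,s,r);d=s-g[:2];print(np.hypot(*d),np.degrees(np.arctan2(d[1],d[0])))
cv2.imwrite("pics/w2.png",f["color"][:,:,::-1])
E
```

```text
Traceback (most recent call last):
  File "h.py", line 21, in keypose
    m=cv2.inRange(hsv,(5,130,170),(20,255,255));n,l,s,c=cv2.connectedComponentsWithStats(m);i=1+np.argmax(s[1:,4])
                                                                                                ~~~~~~~~~^^^^^^^^^
ValueError: attempt to get argmax of an empty sequence
```

{"op": "apply_moves", "data": {
  "increments": [
    [-1, -0.0122, -0.0335, 0, 0, 0, -0.5],
    [-1, -0.0122, -0.0335, 0, 0, 0, -0.5],
    [-1, -0.0122, -0.0335, 0, 0, 0, -0.5],
    [-1, -0.0122, -0.0335, 0, 0, 0, -0.5],
    [-1, -0.0122, -0.0335, 0, 0, 0, -0.5]
  ]
}}

```text
time_s: 4.43
ee_pos: [466.8, -36.2, 155.6]
ee_rot: [-179.7, -0.1, 96.6]
force: [0.1, -0.3, -1.0]
gripper_width: 21.7
gripper_force: 40.0
```

{"op": "apply_moves", "data": {
  "increments": [
    [-1, -0.0122, -0.0335, 0, 0, 0, -0.5],
    [-1, -0.0122, -0.0335, 0, 0, 0, -0.5],
    [-1, -0.0122, -0.0335, 0, 0, 0, -0.5],
    [-1, -0.0122, -0.0335, 0, 0, 0, -0.5],
    [-1, 0, 0, 0, 0, 0, 0]
  ]
}}

```text
time_s: 4.85
ee_pos: [417.2, -173.1, 155.8]
ee_rot: [-179.7, 0.0, 94.3]
force: [0.9, -0.5, -1.9]
gripper_width: 21.7
gripper_force: 40.0
```

{"op": "apply_moves", "data": {
  "increments": [
    [-1, 0, 0, 0, 0, 0, 0],
    [-1, 0, 0, 0, 0, 0, 0]
  ]
}}

```text
time_s: 5.02
ee_pos: [419.6, -168.5, 156.5]
ee_rot: [-179.8, -0.1, 94.6]
force: [-0.8, -0.1, -1.9]
gripper_width: 21.7
gripper_force: 40.0
```

```bash
python3 - <<'E'
from h import *
import pickle
f=cams.grab_frame("wrist");st=status.state();pickle.dump((f,st),open("w2.pkl","wb"))
print(st["ee_pos"],st["ee_rot"],st["force"],st["torque"],st["gripper_width"])
cv2.imwrite("pics/w2.png",f["color"][:,:,::-1])
for q in("nut","walls","tray"):
  for b in finder.trace(q,"wrist")[:2]: print(q,b["rect"],b["score"])
E
```

```text
[ 420.05733734 -168.11266873  156.90908349] [-1.79857895e+02 -1.04673749e-01  9.46531600e+01] [-0.33399551  0.32920774 -1.47727972] [-0.10106368  0.0785282   0.00597655] 21.642804533739028
nut [456.6, 207.9, 48.4, 47.5] 0.97
nut [438.9, 156.9, 30.3, 116.6] 0.53
walls [442.1, 154.0, 26.1, 122.8] 0.56
tray [334.5, 120.4, 211.7, 195.0] 0.6
tray [291.4, 185.1, 194.3, 96.3] 0.39
```

View pics/w2.png

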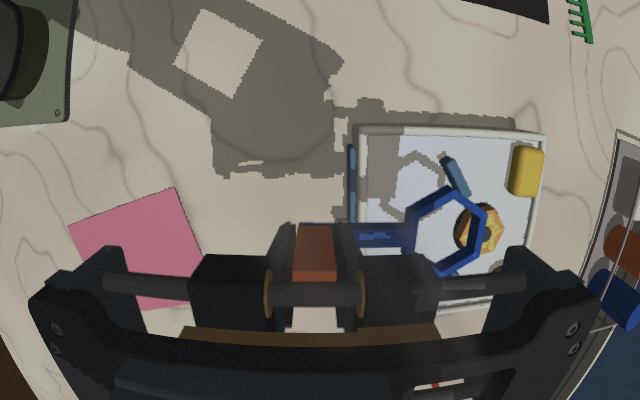

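The held socket hides part of the nut (px 456–504, 208–255); I'll back off for a clear view.

{"op": "apply_moves", "data": {
  "increments": [
    [-1, -0.02, 0, 0, 0, 0, 0],
    [-1, -0.03, 0, 0, 0, 0, 0],
    [-1, 0, 0, 0, 0, 0, 0],
    [-1, 0, 0, 0, 0, 0, 0]
  ]
}}

```text
time_s: 5.55
ee_pos: [369.9, -168.2, 158.2]
ee_rot: [-180.0, -0.0, 94.7]
force: [0.5, -0.7, -1.4]
gripper_width: 21.8
gripper_force: 40.0
```

```bash
python3 - <<'E'
from h import *
import pickle
f=cams.grab_frame("wrist");st=status.state();pickle.dump((f,st),open("w3.pkl","wb"))
print(st["ee_pos"],st["ee_rot"],st["gripper_width"])
# rectified top view of plane z=58..64: x 450..700,y -300..-60, 3px/mm
H=np.zeros((600,600,2),np.float32)
for i in range(600):
    for j in range(600):
        H[i,j]=proj(f,(700-i*.4,-70-j*.4,64),True)
o=cv2.remap(f["color"],H[...,0],H[...,1],cv2.INTER_CUBIC)
cv2.imwrite("pics/top.png",o[:,:,::-1])
E
```

```text
[ 371.156854   -168.63790413  158.55969427] [1.79917315e+02 3.06275606e-02 9.46739110e+01] 21.975052672746262
```

View pics/top.png

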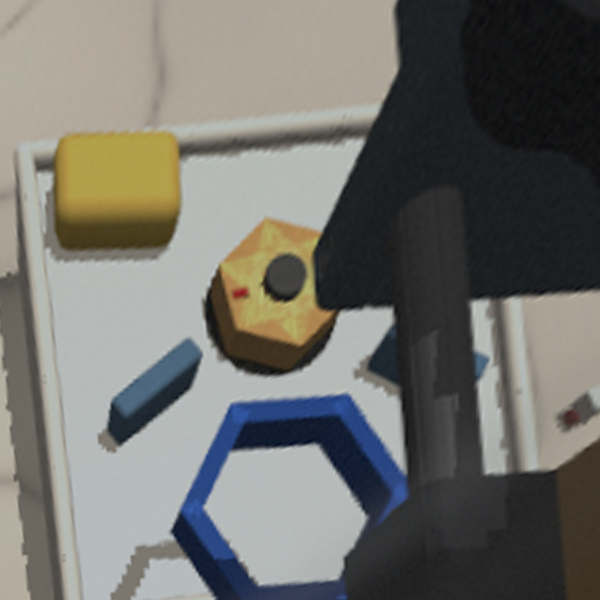

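Rectified view: nut centred near (280,285), red mark at (240,293), walls either side; tray yaw about 5–6°. Now a silhouette fit of nut and socket.

```bash
cat >> h.py <<'E'
from scipy.optimize import minimize
def nutfit(f,x0,z0=50,plot=None):
    hsv=cv2.cvtColor(f["color"],cv2.COLOR_RGB2HSV);S=6
    u0,v0=(proj(f,(x0[0],x0[1],z0+7),True)-45).astype(int);u0=max(u0,0)
    sub=hsv[v0:v0+90,u0:u0+90]
    big=cv2.resize(sub,None,fx=S,fy=S,interpolation=cv2.INTER_NEAREST)
    nut=cv2.inRange(big,(8,70,40),(32,255,255))>0
    dark=cv2.inRange(big,(0,0,0),(180,255,75))>0
    dark=cv2.dilate(dark.astype(np.uint8),np.ones((9,9)))>0
    def model(p):
        a=np.radians(p[2]+30+60*np.arange(6));r=23/np.cos(np.pi/6)
        P=[proj(f,(p[0]+r*np.cos(t),p[1]+r*np.sin(t),z),True) for z in(z0,z0+14) for t in a]
        q=((np.array(P)-[u0,v0]+.5)*S).astype(np.float32);h=cv2.convexHull(q)
        m=np.zeros(nut.shape,np.uint8);cv2.fillConvexPoly(m,np.round(h*16).astype(np.int32),1,shift=4);return m>0
    cost=lambda p:float(((model(p)!=nut)&(~dark)).sum())
    best=[]
    for a in range(-30,30,10):
        r=minimize(cost,[x0[0],x0[1],a],method="Nelder-Mead",options=dict(initial_simplex=np.array([[x0[0],x0[1],a],[x0[0]+4,x0[1],a],[x0[0],x0[1]+4,a],[x0[0],x0[1],a+8]]),maxiter=150))
        best.append((r.fun,*np.round(r.x,2)))
    return sorted(best)
def sockfit(f,x0,zu):
    hsv=cv2.cvtColor(f["color"],cv2.COLOR_RGB2HSV)
    b=(cv2.inRange(hsv,(105,130,40),(125,255,255))>0);S=4
    u0,v0=(proj(f,(x0[0],x0[1],zu),True)-70).astype(int);u0=max(u0,0);v0=max(v0,0)
    big=cv2.resize(b[v0:v0+140,u0:u0+140].astype(np.uint8),None,fx=S,fy=S,interpolation=cv2.INTER_NEAREST)
    def hexa(p,z,r):
        a=np.radians(p[2]+30+60*np.arange(6))
        return ((np.array([proj(f,(p[0]+r*np.cos(t),p[1]+r*np.sin(t),z),True) for t in a])-[u0,v0]+.5)*S*16).astype(np.int32)
    def model(p):
        # hole = intersection of inner hexes at both heights
        m1=np.zeros(big.shape,np.uint8);m2=m1.copy();r=24.5/np.cos(np.pi/6)
        cv2.fillConvexPoly(m1,hexa(p,zu,r),1,shift=4);cv2.fillConvexPoly(m2,hexa(p,zu+14,r),1,shift=4);return m1&m2
    # visible hole component: non-blue pixels inside slightly bigger hex
    h0=1-big
    n,l,s,c=cv2.connectedComponentsWithStats(h0)
    def cost(p):
        k=model(p);m=np.zeros(big.shape,np.uint8);cv2.fillConvexPoly(m,hexa(p,zu+14,31),1,shift=4)
        return float(((k!=h0)&(m>0)).sum())
    r=minimize(cost,x0,method="Nelder-Mead",options=dict(initial_simplex=np.array(x0)+np.array([[0,0,0],[4,0,0],[0,4,0],[0,0,5]]),maxiter=200))
    return r.fun,np.round(r.x,2)
E
python3 - <<'E'
from h import *
import pickle
f,st=pickle.load(open("w3.pkl","rb"))
for b in nutfit(f,(586,-183))[:3]:print(b)
y=np.radians(st["ee_rot"][2]-90);zu=st["ee_pos"][2]-45.5
e=st["ee_pos"][:2]+95*np.array([np.cos(y),np.sin(y)])
print("expected",e,np.degrees(y));print(sockfit(f,[*e,np.degrees(y)],zu))
hs=[[wonz(f,p,58)[:2] for p in L] for L in ()]
E
```

```text
(np.float64(6989.0), np.float64(587.19), np.float64(-183.0), np.float64(-14.83))
(np.float64(6990.0), np.float64(587.17), np.float64(-182.96), np.float64(-14.83))
(np.float64(6991.0), np.float64(587.05), np.float64(-182.94), np.float64(44.87))
expected [ 465.84094037 -160.89685839] 4.673910982297372
(np.float64(7383.0), array([ 466.68, -162.39,    3.1 ]))
```

{"op": "apply_moves", "data": {
  "increments": [
    [-1, 0.0243, -0.013, 0, 0, 0, 6.55],
    [-1, 0.0243, -0.013, 0, 0, 0, 6.55],
    [-1, 0.0243, -0.013, 0, 0, 0, 6.55],
    [-1, 0.0243, -0.013, 0, 0, 0, 6.55],
    [-1, 0.0243, -0.013, 0, 0, 0, 6.55]
  ]
}}

```text
time_s: 6.02
ee_pos: [494.8, -234.4, 158.2]
ee_rot: [180.0, 0.1, 127.8]
force: [-0.1, -0.2, -1.1]
gripper_width: 22.2
gripper_force: 40.0
```

{"op": "apply_moves", "data": {
  "increments": [
    [-1, 0.0243, -0.013, 0, 0, 0, 6.55],
    [-1, 0, 0, -0.01, 0, 0, 0],
    [-1, 0, 0, -0.01, 0, 0, 0],
    [-1, 0, 0, -0.005, 0, 0, 0],
    [-1, 0, 0, 0, 0, 0, 0]
  ]
}}

```text
time_s: 6.43
ee_pos: [514.9, -245.8, 131.2]
ee_rot: [-179.9, -0.3, 133.9]
force: [-1.2, 0.6, -2.2]
gripper_width: 21.8
gripper_force: 40.0
```

{"op": "apply_moves", "data": {
  "increments": [
    [-1, 0, 0, 0, 0, 0, 0],
    [-1, 0, 0, 0, 0, 0, 0]
  ]
}}

```text
time_s: 6.6
ee_pos: [516.3, -246.8, 133.7]
ee_rot: [180.0, 0.0, 133.9]
force: [0.5, 0.9, -1.9]
gripper_width: 22.0
gripper_force: 40.0
```

```bash
cat >> h.py <<'E'
def pic(f,c,z,name,half=50,n=600):
    s=2*half/n;i,j=np.mgrid[0:n,0:n]
    X=np.stack([c[0]+half-i*s,c[1]+half-j*s,np.full(i.shape,float(z))],-1)
    p=X@f["R"].T+f["t"];r=np.hypot(p[...,0],p[...,1]);th=np.arctan2(r,p[...,2]);K=f["intrinsics"]
    q=p[...,:2]/r[...,None]*th[...,None]*K[0,0]+K[:2,2];q=q.astype(np.float32)
    cv2.imwrite(name,cv2.remap(f["color"],q[...,0],q[...,1],cv2.INTER_CUBIC)[:,:,::-1])
E
python3 - <<'E'
from h import *
import pickle
f=cams.grab_frame("wrist");st=status.state();pickle.dump((f,st),open("w4.pkl","wb"))
print(st["ee_pos"],st["ee_rot"],st["force"],st["torque"])
y=np.radians(st["ee_rot"][2]-90);zu=st["ee_pos"][2]-45.5
e=st["ee_pos"][:2]+95*np.array([np.cos(y),np.sin(y)]);print("exp",e,np.degrees(y),zu)
print(sockfit(f,[*e,np.degrees(y)],zu))
for b in nutfit(f,(587,-183))[:2]:print(b)
pic(f,(580,-183),64,"pics/n4.png",60)
E
```

```text
[ 516.43441028 -246.96104471  133.95007974] [1.79972075e+02 5.79623401e-02 1.33919115e+02] [ 0.52624035  0.12013914 -2.39518933] [-0.0663481   0.04717086  0.00407131]
exp [ 584.86478494 -181.06503706] 43.9191154788723 88.45007973646929
(np.float64(7110.0), array([ 587.95, -181.5 ,   42.68]))
(np.float64(14886.0), np.float64(586.62), np.float64(-181.53), np.float64(-17.98))
(np.float64(14889.0), np.float64(586.6), np.float64(-181.39), np.float64(41.44))
```

View pics/n4.png

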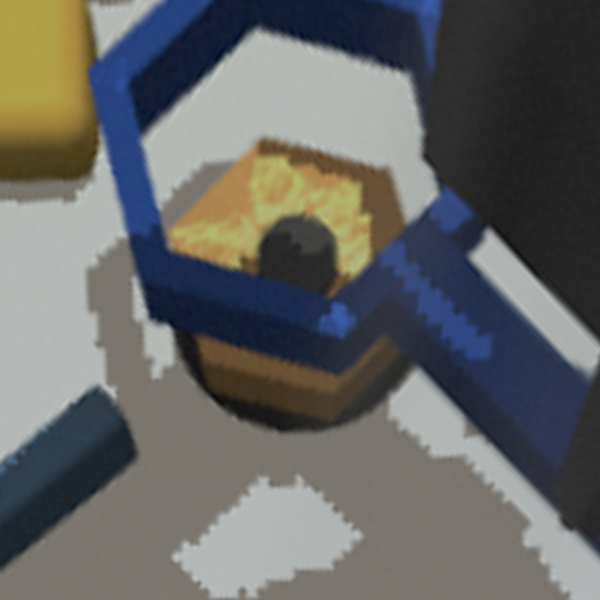

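The nut shows through the socket: its flats lie about 4° ccw of the key's, and the socket is about 1.5 mm off. Correcting and descending.

{"op": "apply_moves", "data": {
  "increments": [
    [-1, 0.0016, -0.0045, -0.005, 0, 0, 2.5],
    [-1, 0, 0, -0.008, 0, 0, 0],
    [-1, 0, 0, -0.007, 0, 0, 0],
    [-1, 0, 0, 0, 0, 0, 0],
    [-1, 0, 0, 0, 0, 0, 0]
  ]
}}

```text
time_s: 7.07
ee_pos: [517.5, -251.2, 112.7]
ee_rot: [-180.0, -0.1, 136.4]
force: [0.9, 1.1, -0.9]
gripper_width: 21.6
gripper_force: 40.0
```

```bash
python3 - <<'E'
from h import *
import pickle
f=cams.grab_frame("wrist");st=status.state();pickle.dump((f,st),open("w5.pkl","wb"))
print(st["ee_pos"],st["ee_rot"],st["force"],st["torque"])
y=np.radians(st["ee_rot"][2]-90);zu=st["ee_pos"][2]-45.5
e=st["ee_pos"][:2]+95*np.array([np.cos(y),np.sin(y)]);print("exp",e,np.degrees(y),zu)
print(sockfit(f,[*e,np.degrees(y)],zu))
pic(f,(587,-183),64,"pics/n5.png",40)
E
```

```text
[ 517.91433524 -251.42920256  113.13518978] [ 1.79998800e+02 -2.70121396e-02  1.36396631e+02] [ 1.1773768  -0.11426962 -1.74615824] [-0.09386619  0.06283179 -0.00291827]
exp [ 583.43223752 -182.63672855] 46.39663057907899 67.63518978060165
(np.float64(6984.0), array([ 585.87, -182.83,   46.6 ]))
```

View pics/n5.png

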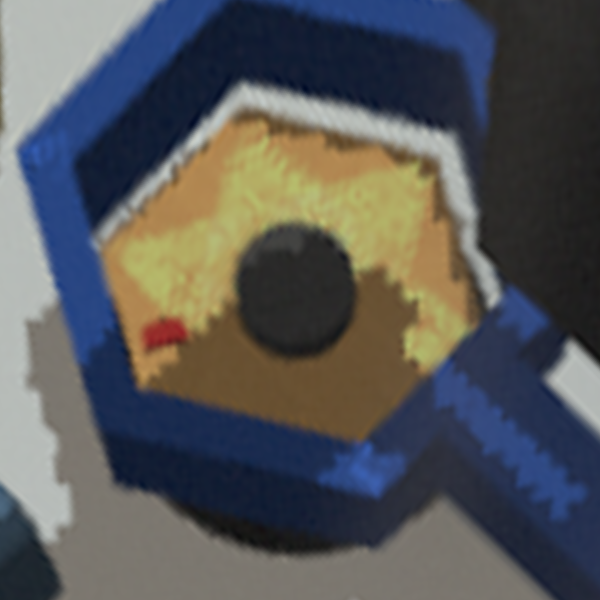

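The slit all round shows the socket aligned in turn, needing about +0.8 mm x, +0.4 mm y. Then lowering.

{"op": "apply_moves", "data": {
  "increments": [
    [-1, 0.0008, 0.0004, 0, 0, 0, 0],
    [-1, 0, 0, -0.003, 0, 0, 0],
    [-1, 0, 0, -0.003, 0, 0, 0],
    [-1, 0, 0, -0.001, 0, 0, 0],
    [-1, 0, 0, 0, 0, 0, 0]
  ]
}}

```text
time_s: 7.53
ee_pos: [518.6, -251.0, 105.9]
ee_rot: [-180.0, -0.0, 136.4]
force: [-0.4, -0.5, -0.9]
gripper_width: 22.0
gripper_force: 40.0
```

{"op": "apply_moves", "data": {
  "increments": [
    [-1, 0, 0, -0.004, 0, 0, 0],
    [-1, 0, 0, -0.004, 0, 0, 0],
    [-1, 0, 0, -0.0015, 0, 0, 0],
    [-1, 0, 0, 0, 0, 0, 0],
    [-1, 0, 0, 0, 0, 0, 0]
  ]
}}

```text
time_s: 7.95
ee_pos: [518.8, -251.2, 96.6]
ee_rot: [-180.0, -0.0, 136.4]
force: [-0.1, -0.2, -1.7]
gripper_width: 21.7
gripper_force: 40.0
```

```bash
cat >> h.py <<'E'
def arc(S,tot,n,p=None):
    "increments in mm of the TCP for turning by tot deg in n rows about S"
    p=status.state()["ee_pos"][:2] if p is None else np.array(p);out=[]
    a=np.radians(tot/n);R=np.array([[np.cos(a),-np.sin(a)],[np.sin(a),np.cos(a)]]);v=p-S
    for _ in range(n): w=R@v;out.append(np.round((w-v)/1000,4).tolist());v=w
    return out
def mom(S):
    st=status.state();r=(st["ee_pos"][:2]-S)/1000;F=st["force"]
    u=r/np.hypot(*r);tq=st["torque"]
    return dict(Fr=round(F[:2]@u,2),M=round(tq[2]+r[0]*F[1]-r[1]*F[0],3),tz=round(tq[2],3),F=np.round(F,1).tolist(),yaw=round(st["ee_rot"][2]-90,2),R=np.hypot(*r)*1000,pos=np.round(st["ee_pos"],2).tolist())
E
python3 - <<'E'
from h import *
S=np.array([585.4,-182.7]);print(mom(S));A=arc(S,-75,30)
for i in range(0,30,5):print(A[i:i+5])
E
```

```text
{'Fr': np.float64(0.2), 'M': np.float64(0.009), 'tz': np.float64(0.007), 'F': [-0.1, -0.2, -1.7], 'yaw': np.float64(46.42), 'R': np.float64(95.53081676502433), 'pos': [518.82, -251.21, 96.58]}
[[-0.0029, 0.003], [-0.0028, 0.0031], [-0.0027, 0.0032], [-0.0025, 0.0033], [-0.0024, 0.0034]]
[[-0.0022, 0.0035], [-0.0021, 0.0036], [-0.0019, 0.0037], [-0.0017, 0.0038], [-0.0016, 0.0039]]
[[-0.0014, 0.0039], [-0.0012, 0.004], [-0.001, 0.004], [-0.0009, 0.0041], [-0.0007, 0.0041]]
[[-0.0005, 0.0041], [-0.0003, 0.0042], [-0.0002, 0.0042], [0.0, 0.0042], [0.0002, 0.0042]]
[[0.0004, 0.0041], [0.0006, 0.0041], [0.0008, 0.0041], [0.0009, 0.0041], [0.0011, 0.004]]
[[0.0013, 0.004], [0.0015, 0.0039], [0.0016, 0.0038], [0.0018, 0.0038], [0.002, 0.0037]]
```

{"op": "apply_moves", "data": {
  "increments": [
    [-1, -0.0029, 0.003, -0.0003, 0, 0, -2.5],
    [-1, -0.0028, 0.0031, 0, 0, 0, -2.5],
    [-1, -0.0027, 0.0032, 0, 0, 0, -2.5],
    [-1, -0.0025, 0.0033, 0, 0, 0, -2.5],
    [-1, -0.0024, 0.0034, 0, 0, 0, -2.5]
  ]
}}

```text
time_s: 8.37
ee_pos: [505.7, -234.4, 96.5]
ee_rot: [179.9, -0.0, 123.8]
force: [2.0, 2.3, -2.5]
gripper_width: 21.7
gripper_force: 40.0
```

```bash
python3 - <<'E'
from h import *
print(mom(np.array([585.4,-182.7])))
E
```

```text
{'Fr': np.float64(-2.99), 'M': np.float64(0.297), 'tz': np.float64(0.378), 'F': [2.0, 2.3, -2.5], 'yaw': np.float64(33.84), 'R': np.float64(95.03893859202046), 'pos': [505.65, -234.4, 96.48]}
```

{"op": "apply_moves", "data": {
  "increments": [
    [-1, -0.0022, 0.0035, 0, 0, 0, -2.5],
    [-1, -0.0021, 0.0036, 0, 0, 0, -2.5],
    [-1, -0.0019, 0.0037, 0, 0, 0, -2.5],
    [-1, -0.0017, 0.0038, 0, 0, 0, -2.5],
    [-1, -0.0016, 0.0039, 0, 0, 0, -2.5]
  ]
}}

```text
time_s: 8.78
ee_pos: [496.4, -215.9, 96.5]
ee_rot: [179.9, -0.0, 111.4]
force: [1.7, 2.1, -3.0]
gripper_width: 22.1
gripper_force: 40.0
```

{"op": "apply_moves", "data": {
  "increments": [
    [-1, -0.0014, 0.0039, 0, 0, 0, -2.5],
    [-1, -0.0012, 0.004, 0, 0, 0, -2.5],
    [-1, -0.001, 0.004, 0, 0, 0, -2.5],
    [-1, -0.0009, 0.0041, 0, 0, 0, -2.5],
    [-1, -0.0007, 0.0041, 0, 0, 0, -2.5]
  ]
}}

```text
time_s: 9.2
ee_pos: [491.4, -195.8, 96.5]
ee_rot: [179.9, -0.0, 98.9]
force: [2.8, 2.3, -3.0]
gripper_width: 21.6
gripper_force: 40.0
```

```bash
python3 - <<'E'
from h import *
print(mom(np.array([585.4,-182.7])))
E
```

```text
{'Fr': np.float64(-3.06), 'M': np.float64(0.299), 'tz': np.float64(0.482), 'F': [2.8, 2.3, -3.0], 'yaw': np.float64(8.86), 'R': np.float64(94.91018700826984), 'pos': [491.4, -195.84, 96.52]}
```

{"op": "apply_moves", "data": {
  "increments": [
    [-1, -0.0005, 0.0041, 0, 0, 0, -2.5],
    [-1, -0.0003, 0.0042, 0, 0, 0, -2.5],
    [-1, -0.0002, 0.0042, 0, 0, 0, -2.5],
    [-1, 0, 0.0042, 0, 0, 0, -2.5],
    [-1, 0.0002, 0.0042, 0, 0, 0, -2.5]
  ]
}}

```text
time_s: 9.62
ee_pos: [490.8, -175.1, 96.5]
ee_rot: [179.9, -0.0, 86.4]
force: [2.7, 2.5, -4.5]
gripper_width: 22.1
gripper_force: 40.0
```

{"op": "apply_moves", "data": {
  "increments": [
    [-1, 0.0004, 0.0041, 0, 0, 0, -2.5],
    [-1, 0.0006, 0.0041, 0, 0, 0, -2.5],
    [-1, 0.0008, 0.0041, 0, 0, 0, -2.5],
    [-1, 0.0009, 0.0041, 0, 0, 0, -2.5],
    [-1, 0.0011, 0.004, 0, 0, 0, -2.5]
  ]
}}

```text
time_s: 10.03
ee_pos: [494.7, -154.8, 96.5]
ee_rot: [179.9, -0.0, 73.9]
force: [3.3, 1.6, -4.8]
gripper_width: 22.0
gripper_force: 40.0
```

```bash
python3 - <<'E'
from h import *
print(mom(np.array([585.4,-182.7])))
E
```

```text
{'Fr': np.float64(-2.73), 'M': np.float64(0.221), 'tz': np.float64(0.458), 'F': [3.3, 1.6, -4.8], 'yaw': np.float64(-16.13), 'R': np.float64(94.85353498539854), 'pos': [494.73, -154.83, 96.49]}
```

{"op": "apply_moves", "data": {
  "increments": [
    [-1, 0.0013, 0.004, 0, 0, 0, -2.5],
    [-1, 0.0015, 0.0039, 0, 0, 0, -2.5],
    [-1, 0.0016, 0.0038, 0, 0, 0, -2.5],
    [-1, 0.0018, 0.0038, 0, 0, 0, -2.5],
    [-1, 0.002, 0.0037, 0, 0, 0, -2.5]
  ]
}}

```text
time_s: 10.45
ee_pos: [503.0, -135.8, 96.5]
ee_rot: [179.9, -0.0, 61.4]
force: [3.0, 0.7, -4.8]
gripper_width: 22.5
gripper_force: 40.0
```

{"op": "apply_moves", "data": {
  "increments": [
    [-1, -0.002, -0.0037, 0, 0, 0, 2.5],
    [-1, -0.0018, -0.0038, 0, 0, 0, 2.5],
    [-1, 0, 0, 0, 0, 0, 0]
  ]
}}

```text
time_s: 10.7
ee_pos: [498.6, -143.7, 96.7]
ee_rot: [179.9, -0.0, 66.5]
force: [1.3, 2.0, -1.4]
gripper_width: 21.4
gripper_force: 40.0
```

```bash
python3 - <<'E'
from h import *
print(mom(np.array([585.4,-182.7])))
E
```

```text
{'Fr': np.float64(-0.42), 'M': np.float64(-0.02), 'tz': np.float64(0.202), 'F': [1.3, 2.0, -1.4], 'yaw': np.float64(-23.54), 'R': np.float64(95.18377221747394), 'pos': [498.58, -143.69, 96.7]}
```

```bash
python3 - <<'E'
from h import *
A=arc(np.array([585.4,-182.7]),60,10)
print(A)
E
```

```text
[[-0.0036, -0.0093], [-0.0026, -0.0096], [-0.0016, -0.0098], [-0.0006, -0.0099], [0.0005, -0.01], [0.0015, -0.0098], [0.0025, -0.0096], [0.0035, -0.0093], [0.0045, -0.0089], [0.0054, -0.0084]]
```

{"op": "apply_moves", "data": {
  "increments": [
    [-1, 0, 0, 0.004, 0, 0, 0],
    [-1, 0, 0, 0.008, 0, 0, 0],
    [-1, 0, 0, 0.01, 0, 0, 0],
    [-1, 0, 0, 0, 0, 0, 0],
    [-1, 0, 0, 0, 0, 0, 0]
  ]
}}

```text
time_s: 11.12
ee_pos: [498.6, -143.8, 119.6]
ee_rot: [179.9, 0.0, 66.4]
force: [-0.4, -0.0, -1.5]
gripper_width: 21.7
gripper_force: 40.0
```

{"op": "apply_moves", "data": {
  "increments": [
    [-1, -0.0036, -0.0093, 0, 0, 0, 6],
    [-1, -0.0026, -0.0096, 0, 0, 0, 6],
    [-1, -0.0016, -0.0098, 0, 0, 0, 6],
    [-1, -0.0006, -0.0099, 0, 0, 0, 6],
    [-1, 0.0005, -0.01, 0, 0, 0, 6]
  ]
}}

```text
time_s: 11.53
ee_pos: [489.6, -192.5, 118.3]
ee_rot: [-179.9, -0.0, 96.7]
force: [0.3, -0.6, -1.2]
gripper_width: 21.5
gripper_force: 40.0
```

{"op": "apply_moves", "data": {
  "increments": [
    [-1, 0.0015, -0.0098, 0, 0, 0, 6],
    [-1, 0.0025, -0.0096, 0, 0, 0, 6],
    [-1, 0.0035, -0.0093, 0, 0, 0, 6],
    [-1, 0.0045, -0.0089, 0, 0, 0, 6],
    [-1, 0.0054, -0.0084, 0, 0, 0, 6]
  ]
}}

```text
time_s: 11.95
ee_pos: [507.3, -238.7, 118.2]
ee_rot: [-180.0, -0.1, 126.7]
force: [-0.4, -0.0, -1.8]
gripper_width: 22.0
gripper_force: 40.0
```

{"op": "apply_moves", "data": {
  "increments": [
    [-1, 0, 0, -0.005, 0, 0, 0],
    [-1, 0, 0, 0, 0, 0, 0],
    [-1, 0, 0, 0, 0, 0, 0]
  ]
}}

```text
time_s: 12.2
ee_pos: [506.7, -237.5, 112.7]
ee_rot: [-179.9, -0.1, 126.3]
force: [1.0, -0.1, -1.5]
gripper_width: 21.7
gripper_force: 40.0
```

```bash
python3 - <<'E'
from h import *
import pickle
f=cams.grab_frame("wrist");st=status.state();pickle.dump((f,st),open("w6.pkl","wb"))
y=np.radians(st["ee_rot"][2]-90);zu=st["ee_pos"][2]-45.5
e=st["ee_pos"][:2]+95*np.array([np.cos(y),np.sin(y)]);print("exp",e,np.degrees(y),zu,st["ee_pos"],-f["R"].T@f["t"])
print(sockfit(f,[*e,np.degrees(y)],zu))
pic(f,(587,-183),64,"pics/n6.png",40)
E
```

```text
exp [ 583.51912482 -181.22049676] 36.331950427281654 67.48736183887696 [ 506.98731229 -237.5044347   112.98736184] [ 457.9996856  -169.93663148  271.46662265]
(np.float64(7008.0), array([ 586.32, -182.07,   33.6 ]))
```

View pics/n6.png

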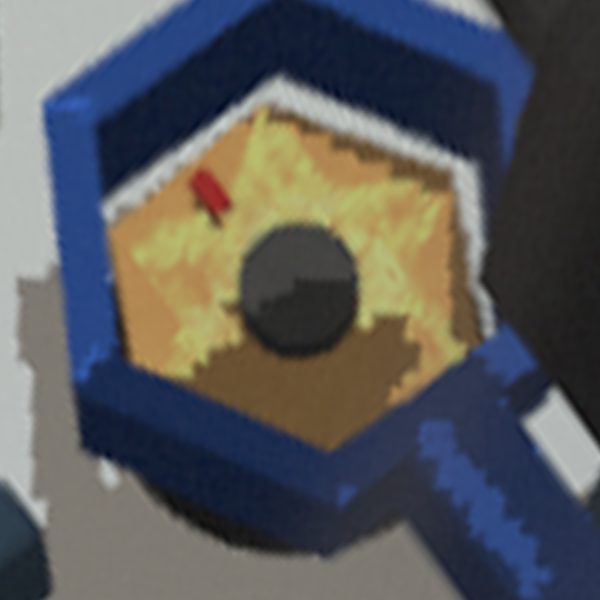

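Socket and nut line up within 2° (red mark at (210,192), slit about even). Lowering.

{"op": "apply_moves", "data": {
  "increments": [
    [-1, 0.0003, 0, -0.003, 0, 0, 0],
    [-1, 0, 0, -0.003, 0, 0, 0],
    [-1, 0, 0, -0.001, 0, 0, 0],
    [-1, 0, 0, 0, 0, 0, 0]
  ]
}}

```text
time_s: 12.58
ee_pos: [507.7, -237.8, 106.0]
ee_rot: [-180.0, -0.1, 126.4]
force: [-0.3, 0.2, -1.4]
gripper_width: 22.0
gripper_force: 40.0
```

{"op": "apply_moves", "data": {
  "increments": [
    [-1, 0, 0, -0.003, 0, 0, 0],
    [-1, 0, 0, -0.004, 0, 0, 0],
    [-1, 0, 0, -0.0022, 0, 0, 0],
    [-1, 0, 0, 0, 0, 0, 0],
    [-1, 0, 0, 0, 0, 0, 0]
  ]
}}

```text
time_s: 13.0
ee_pos: [508.0, -238.2, 97.0]
ee_rot: [-180.0, -0.0, 126.4]
force: [-0.5, 0.3, -1.5]
gripper_width: 22.0
gripper_force: 40.0
```

```bash
python3 - <<'E'
from h import *
S=np.array([585.4,-182.7]);print(mom(S));A=arc(S,-40,20)
for i in range(0,20,5):print(A[i:i+5])
E
```

```text
{'Fr': np.float64(0.19), 'M': np.float64(-0.002), 'tz': np.float64(0.048), 'F': [-0.5, 0.3, -1.5], 'yaw': np.float64(36.42), 'R': np.float64(95.26760881998055), 'pos': [507.96, -238.19, 97.0]}
[[-0.0019, 0.0027], [-0.0018, 0.0028], [-0.0017, 0.0029], [-0.0016, 0.0029], [-0.0015, 0.003]]
[[-0.0014, 0.003], [-0.0013, 0.0031], [-0.0012, 0.0031], [-0.0011, 0.0032], [-0.001, 0.0032]]
[[-0.0008, 0.0032], [-0.0007, 0.0032], [-0.0006, 0.0033], [-0.0005, 0.0033], [-0.0004, 0.0033]]
[[-0.0003, 0.0033], [-0.0002, 0.0033], [-0.0, 0.0033], [0.0001, 0.0033], [0.0002, 0.0033]]
```

{"op": "apply_moves", "data": {
  "increments": [
    [-1, -0.0019, 0.0027, -0.0004, 0, 0, -2],
    [-1, -0.0018, 0.0028, 0, 0, 0, -2],
    [-1, -0.0017, 0.0029, 0, 0, 0, -2],
    [-1, -0.0016, 0.0029, 0, 0, 0, -2],
    [-1, -0.0015, 0.003, 0, 0, 0, -2]
  ]
}}

```text
time_s: 13.42
ee_pos: [499.7, -223.4, 96.9]
ee_rot: [180.0, -0.0, 116.4]
force: [0.8, 1.0, -2.0]
gripper_width: 22.0
gripper_force: 40.0
```

{"op": "apply_moves", "data": {
  "increments": [
    [-1, -0.0014, 0.003, 0, 0, 0, -2],
    [-1, -0.0013, 0.0031, 0, 0, 0, -2],
    [-1, -0.0012, 0.0031, 0, 0, 0, -2],
    [-1, -0.0011, 0.0032, 0, 0, 0, -2],
    [-1, -0.001, 0.0032, 0, 0, 0, -2]
  ]
}}

```text
time_s: 13.83
ee_pos: [493.9, -207.9, 96.8]
ee_rot: [180.0, -0.0, 106.4]
force: [1.9, 1.2, -3.5]
gripper_width: 21.9
gripper_force: 40.0
```

{"op": "apply_moves", "data": {
  "increments": [
    [-1, -0.0008, 0.0032, 0, 0, 0, -2],
    [-1, -0.0007, 0.0032, 0, 0, 0, -2],
    [-1, -0.0006, 0.0033, 0, 0, 0, -2],
    [-1, 0, 0, 0, 0, 0, 0]
  ]
}}

```text
time_s: 14.17
ee_pos: [491.8, -198.1, 96.9]
ee_rot: [180.0, 0.0, 100.4]
force: [1.3, 1.2, -4.1]
gripper_width: 21.8
gripper_force: 40.0
```

```bash
python3 - <<'E'
from h import *
S=np.array([585.4,-182.7]);print(mom(S));print(arc(S,-10,10))
E
```

```text
{'Fr': np.float64(-1.47), 'M': np.float64(0.019), 'tz': np.float64(0.107), 'F': [1.3, 1.2, -4.1], 'yaw': np.float64(10.44), 'R': np.float64(94.87733977863815), 'pos': [491.78, -198.09, 96.86]}
[[-0.0003, 0.0016], [-0.0002, 0.0016], [-0.0002, 0.0016], [-0.0002, 0.0016], [-0.0001, 0.0017], [-0.0001, 0.0017], [-0.0001, 0.0017], [-0.0001, 0.0017], [-0.0, 0.0017], [0.0, 0.0017]]
```

{"op": "apply_moves", "data": {
  "increments": [
    [-1, -0.0003, 0.0016, 0, 0, 0, -1],
    [-1, -0.0002, 0.0016, 0, 0, 0, -1],
    [-1, -0.0002, 0.0016, 0, 0, 0, -1],
    [-1, -0.0002, 0.0016, 0, 0, 0, -1],
    [-1, -0.0001, 0.0017, 0, 0, 0, -1]
  ]
}}

```text
time_s: 14.58
ee_pos: [490.8, -190.1, 96.9]
ee_rot: [180.0, -0.0, 95.3]
force: [3.8, 3.0, -4.3]
gripper_width: 21.9
gripper_force: 40.0
```

```bash
python3 - <<'E'
from h import *
S=np.array([585.4,-182.7]);print(mom(S))
E
```

```text
{'Fr': np.float64(-4.01), 'M': np.float64(0.253), 'tz': np.float64(0.506), 'F': [3.8, 3.0, -4.3], 'yaw': np.float64(5.34), 'R': np.float64(94.90750764974595), 'pos': [490.78, -190.14, 96.86]}
```

{"op": "apply_moves", "data": {
  "increments": [
    [-1, -0.0001, 0.0017, 0, 0, 0, -1],
    [-1, -0.0001, 0.0017, 0, 0, 0, -1],
    [-1, -0.0001, 0.0017, 0, 0, 0, -0.7]
  ]
}}

```text
time_s: 14.83
ee_pos: [490.5, -185.4, 96.9]
ee_rot: [180.0, 0.0, 92.6]
force: [4.6, 1.1, -5.1]
gripper_width: 22.0
gripper_force: 40.0
```

```bash
python3 - <<'E'
from h import *
S=np.array([585.4,-182.7]);print(mom(S))
E
```

```text
{'Fr': np.float64(-4.67), 'M': np.float64(0.253), 'tz': np.float64(0.342), 'F': [4.6, 1.1, -5.1], 'yaw': np.float64(2.64), 'R': np.float64(94.91213373782172), 'pos': [490.53, -185.43, 96.9]}
```

{"op": "apply_moves", "data": {
  "increments": [
    [-1, 0, 0.0007, 0, 0, 0, -0.4],
    [-1, 0, 0.0007, 0, 0, 0, -0.4]
  ]
}}

```text
time_s: 15.0
ee_pos: [490.5, -184.2, 96.9]
ee_rot: [180.0, 0.0, 91.9]
force: [3.9, 0.6, -5.3]
gripper_width: 22.3
gripper_force: 40.0
```

```bash
cat > m.py <<'E'
from h import *
print(mom(np.array([585.4,-182.7])))
E
python3 m.py
```

```text
{'Fr': np.float64(-3.91), 'M': np.float64(0.29), 'tz': np.float64(0.344), 'F': [3.9, 0.6, -5.3], 'yaw': np.float64(1.88), 'R': np.float64(94.94415145619972), 'pos': [490.47, -184.2, 96.91]}
```

{"op": "apply_moves", "data": {
  "increments": [
    [-1, 0, 0.0007, 0, 0, 0, -0.4],
    [-1, 0, 0.0007, 0, 0, 0, -0.4]
  ]
}}

```text
time_s: 15.17
ee_pos: [490.5, -182.8, 96.9]
ee_rot: [180.0, 0.0, 91.1]
force: [4.8, 1.6, -4.8]
gripper_width: 22.1
gripper_force: 40.0
```

```bash
python3 m.py
```

```text
{'Fr': np.float64(-4.77), 'M': np.float64(0.196), 'tz': np.float64(0.344), 'F': [4.8, 1.6, -4.8], 'yaw': np.float64(1.08), 'R': np.float64(94.91123952851285), 'pos': [490.49, -182.81, 96.93]}
```

{"op": "apply_moves", "data": {
  "increments": [
    [-1, 0, 0.0007, 0, 0, 0, -0.4],
    [-1, 0, 0.0007, 0, 0, 0, -0.4]
  ]
}}

```text
time_s: 15.33
ee_pos: [490.5, -181.4, 96.9]
ee_rot: [180.0, 0.0, 90.3]
force: [5.8, 0.7, -4.9]
gripper_width: 21.6
gripper_force: 40.0
```

```bash
python3 m.py
```

```text
{'Fr': np.float64(-5.82), 'M': np.float64(0.286), 'tz': np.float64(0.356), 'F': [5.8, 0.7, -4.9], 'yaw': np.float64(0.27), 'R': np.float64(94.92666993509187), 'pos': [490.48, -181.45, 96.94]}
```

{"op": "apply_moves", "data": {
  "increments": [
    [-1, 0.0002, 0.0007, 0, 0, 0, -0.4],
    [-1, 0.0002, 0.0007, 0, 0, 0, -0.4]
  ]
}}

```text
time_s: 15.5
ee_pos: [490.6, -180.0, 97.0]
ee_rot: [180.0, 0.0, 89.5]
force: [3.7, 1.4, -4.6]
gripper_width: 21.2
gripper_force: 40.0
```

```bash
python3 m.py
```

```text
{'Fr': np.float64(-3.71), 'M': np.float64(0.105), 'tz': np.float64(0.246), 'F': [3.7, 1.4, -4.6], 'yaw': np.float64(-0.52), 'R': np.float64(94.86324989376187), 'pos': [490.57, -180.03, 96.97]}
```

{"op": "apply_moves", "data": {
  "increments": [
    [-1, 0, 0.0007, 0, 0, 0, -0.4],
    [-1, 0, 0.0007, 0, 0, 0, -0.4]
  ]
}}

```text
time_s: 15.67
ee_pos: [490.6, -178.6, 97.0]
ee_rot: [180.0, 0.0, 88.7]
force: [3.8, -2.1, -4.4]
gripper_width: 21.5
gripper_force: 40.0
```

```bash
python3 m.py
```

```text
{'Fr': np.float64(-3.86), 'M': np.float64(0.413), 'tz': np.float64(0.228), 'F': [3.8, -2.1, -4.4], 'yaw': np.float64(-1.32), 'R': np.float64(94.8970337193073), 'pos': [490.59, -178.65, 96.96]}
```

{"op": "apply_moves", "data": {
  "increments": [
    [-1, 0, 0.0005, 0, 0, 0, -0.3]
  ]
}}

```text
time_s: 15.75
ee_pos: [490.6, -178.1, 97.0]
ee_rot: [180.0, 0.0, 88.4]
force: [5.4, -0.7, -4.7]
gripper_width: 21.4
gripper_force: 40.0
```

```bash
python3 m.py
```

```text
{'Fr': np.float64(-5.41), 'M': np.float64(0.236), 'tz': np.float64(0.195), 'F': [5.4, -0.7, -4.7], 'yaw': np.float64(-1.62), 'R': np.float64(94.8824487855968), 'pos': [490.63, -178.12, 96.96]}
```

Noise of about 0.1 N m; not at the stop yet.

{"op": "apply_moves", "data": {
  "increments": [
    [-1, 0, 0.0007, 0, 0, 0, -0.4],
    [-1, 0, 0.0007, 0, 0, 0, -0.4]
  ]
}}

```text
time_s: 15.92
ee_pos: [490.7, -176.8, 96.9]
ee_rot: [180.0, 0.0, 87.6]
force: [3.0, -1.2, -3.6]
gripper_width: 22.0
gripper_force: 40.0
```

```bash
python3 m.py
```

```text
{'Fr': np.float64(-3.09), 'M': np.float64(0.241), 'tz': np.float64(0.146), 'F': [3.0, -1.2, -3.6], 'yaw': np.float64(-2.42), 'R': np.float64(94.89608837584176), 'pos': [490.69, -176.76, 96.94]}
```

{"op": "apply_moves", "data": {
  "increments": [
    [-1, 0, 0.0007, 0, 0, 0, -0.4],
    [-1, 0, 0.0007, 0, 0, 0, -0.4]
  ]
}}

```text
time_s: 16.08
ee_pos: [490.8, -175.5, 97.0]
ee_rot: [180.0, 0.1, 86.8]
force: [3.1, -3.6, -5.1]
gripper_width: 22.0
gripper_force: 40.0
```

```bash
python3 m.py
```

```text
{'Fr': np.float64(-3.32), 'M': np.float64(0.618), 'tz': np.float64(0.299), 'F': [3.1, -3.6, -5.1], 'yaw': np.float64(-3.19), 'R': np.float64(94.86174012404807), 'pos': [490.81, -175.53, 97.02]}
```

{"op": "apply_moves", "data": {
  "increments": [
    [-1, 0, 0, 0, 0, 0, 0]
  ]
}}

```text
time_s: 16.17
ee_pos: [490.8, -175.5, 97.0]
ee_rot: [180.0, 0.1, 86.8]
force: [5.0, -2.8, -4.6]
gripper_width: 21.8
gripper_force: 40.0
```

```bash
python3 m.py
```

```text
{'Fr': np.float64(-5.19), 'M': np.float64(0.521), 'tz': np.float64(0.296), 'F': [5.0, -2.8, -4.6], 'yaw': np.float64(-3.17), 'R': np.float64(94.86576239464264), 'pos': [490.81, -175.49, 97.02]}
```

It holds about 0.55 N m at rest, more than the drag: at the stop. Nipping up gently.

{"op": "apply_moves", "data": {
  "increments": [
    [-1, 0, 0.0005, 0, 0, 0, -0.3],
    [-1, 0, 0, 0, 0, 0, 0]
  ]
}}

```text
time_s: 16.33
ee_pos: [490.8, -175.1, 97.0]
ee_rot: [180.0, 0.1, 86.5]
force: [4.7, -2.7, -5.2]
gripper_width: 21.8
gripper_force: 40.0
```

```bash
python3 m.py
```

```text
{'Fr': np.float64(-4.87), 'M': np.float64(0.544), 'tz': np.float64(0.321), 'F': [4.7, -2.7, -5.2], 'yaw': np.float64(-3.45), 'R': np.float64(94.8846795002027), 'pos': [490.82, -175.06, 96.99]}
```

{"op": "apply_moves", "data": {
  "increments": [
    [-1, 0, 0.0005, 0, 0, 0, -0.3],
    [-1, 0, 0, 0, 0, 0, 0]
  ]
}}

```text
time_s: 16.5
ee_pos: [490.9, -174.6, 97.0]
ee_rot: [180.0, 0.1, 86.3]
force: [4.4, -3.3, -4.2]
gripper_width: 21.7
gripper_force: 40.0
```

```bash
python3 m.py
```

```text
{'Fr': np.float64(-4.66), 'M': np.float64(0.641), 'tz': np.float64(0.367), 'F': [4.4, -3.3, -4.2], 'yaw': np.float64(-3.74), 'R': np.float64(94.88589013174506), 'pos': [490.86, -174.64, 97.03]}
```

{"op": "apply_moves", "data": {
  "increments": [
    [-1, 0, 0.0005, 0, 0, 0, -0.3],
    [-1, 0, 0.0005, 0, 0, 0, -0.3],
    [-1, 0, 0, 0, 0, 0, 0]
  ]
}}

```text
time_s: 16.75
ee_pos: [490.9, -173.8, 97.0]
ee_rot: [179.9, 0.1, 85.7]
force: [3.8, -3.1, -5.7]
gripper_width: 21.7
gripper_force: 40.0
```

```bash
python3 m.py
```

```text
{'Fr': np.float64(-4.07), 'M': np.float64(0.744), 'tz': np.float64(0.487), 'F': [3.8, -3.1, -5.7], 'yaw': np.float64(-4.3), 'R': np.float64(94.8850994589856), 'pos': [490.94, -173.76, 97.04]}
```

{"op": "apply_moves", "data": {
  "increments": [
    [-1, 0, 0.0005, 0, 0, 0, -0.3],
    [-1, 0, 0.0005, 0, 0, 0, -0.3],
    [-1, 0, 0, 0, 0, 0, 0]
  ]
}}

```text
time_s: 17.0
ee_pos: [491.0, -172.9, 97.1]
ee_rot: [179.9, 0.1, 85.1]
force: [4.6, -3.9, -5.2]
gripper_width: 21.7
gripper_force: 40.0
```

```bash
python3 m.py
```

```text
{'Fr': np.float64(-5.0), 'M': np.float64(0.904), 'tz': np.float64(0.585), 'F': [4.6, -3.9, -5.2], 'yaw': np.float64(-4.87), 'R': np.float64(94.88543615295207), 'pos': [491.02, -172.94, 97.05]}
```

{"op": "apply_moves", "data": {
  "increments": [
    [-1, 0, 0.0005, 0, 0, 0, -0.3],
    [-1, 0, 0.0003, 0, 0, 0, -0.2],
    [-1, 0, 0, 0, 0, 0, 0],
    [-1, 0, 0, 0, 0, 0, 0]
  ]
}}

```text
time_s: 17.33
ee_pos: [491.1, -172.3, 97.1]
ee_rot: [179.9, 0.1, 84.7]
force: [5.1, -4.9, -5.1]
gripper_width: 21.6
gripper_force: 40.0
```

```bash
python3 m.py; python3 - <<'E'
from h import *
S=np.array([585.4,-182.7]);print(arc(S,6,3))
E
```

```text
{'Fr': np.float64(-5.57), 'M': np.float64(1.155), 'tz': np.float64(0.744), 'F': [5.1, -4.9, -5.1], 'yaw': np.float64(-5.34), 'R': np.float64(94.89500533841391), 'pos': [491.08, -172.28, 97.07]}
[[-0.0003, -0.0033], [-0.0002, -0.0033], [-0.0001, -0.0033]]
```

Nipped to about 1.05 N m. Backing off into the play, then lifting.

{"op": "apply_moves", "data": {
  "increments": [
    [-1, -0.0003, -0.0033, 0, 0, 0, 2],
    [-1, -0.0002, -0.0033, 0, 0, 0, 2],
    [-1, -0.0001, -0.0033, 0, 0, 0, 2],
    [-1, 0, 0, 0, 0, 0, 0]
  ]
}}

```text
time_s: 17.67
ee_pos: [490.1, -181.3, 97.3]
ee_rot: [180.0, -0.0, 90.5]
force: [2.7, 0.2, -2.1]
gripper_width: 22.0
gripper_force: 40.0
```

```bash
python3 m.py
```

```text
{'Fr': np.float64(-2.67), 'M': np.float64(0.044), 'tz': np.float64(0.066), 'F': [2.7, 0.2, -2.1], 'yaw': np.float64(0.47), 'R': np.float64(95.35136606084025), 'pos': [490.06, -181.35, 97.3]}
```

{"op": "apply_moves", "data": {
  "increments": [
    [-1, 0, 0, 0.004, 0, 0, 0],
    [-1, 0, 0, 0.008, 0, 0, 0],
    [-1, 0, 0, 0.018, 0, 0, 0],
    [-1, 0, 0, 0.025, 0, 0, 0],
    [-1, 0, 0, 0.01, 0, 0, 0]
  ]
}}

```text
time_s: 18.08
ee_pos: [489.7, -180.9, 164.6]
ee_rot: [180.0, 0.0, 90.5]
force: [0.8, -0.0, -1.4]
gripper_width: 21.5
gripper_force: 40.0
```

{"op": "apply_moves", "data": {
  "increments": [
    [-1, 0.0049, 0.0342, 0, 0, 0, 0.9],
    [-1, 0.0049, 0.0342, 0, 0, 0, 0.9],
    [-1, 0.0049, 0.0342, 0, 0, 0, 0.9],
    [-1, 0.0049, 0.0342, 0, 0, 0, 0.9],
    [-1, 0.0049, 0.0342, 0, 0, 0, 0.9]
  ]
}}

```text
time_s: 18.5
ee_pos: [512.9, -8.5, 161.7]
ee_rot: [-179.8, -0.0, 95.0]
force: [0.4, -0.3, -1.5]
gripper_width: 21.5
gripper_force: 40.0
```

{"op": "apply_moves", "data": {
  "increments": [
    [-1, 0.0049, 0.0342, 0, 0, 0, 0.9],
    [-1, 0.0049, 0.0342, 0, 0, 0, 0.9],
    [-1, 0.0049, 0.0342, 0, 0, 0, 0.9],
    [-1, 0.0049, 0.0342, 0, 0, 0, 0.9],
    [-1, 0, 0, 0, 0, 0, 0]
  ]
}}

```text
time_s: 18.92
ee_pos: [533.6, 131.9, 161.6]
ee_rot: [-180.0, -0.2, 98.9]
force: [0.4, -0.6, -1.5]
gripper_width: 21.9
gripper_force: 40.0
```

```bash
python3 - <<'E'
from h import *
f=cams.grab_frame("scene");st=status.state();print(st["ee_pos"],st["ee_rot"],st["gripper_width"],st["force"])
c=f["color"][100:350,200:500];a=cv2.resize(c[:,:],None,fx=2.6,fy=2.4,interpolation=cv2.INTER_CUBIC)[:,:,::-1]
w=cams.grab_frame("wrist")["color"]
cv2.imwrite("pics/e.png",a)
E
```

```text
[533.01968773 129.21811163 161.49424765] [-1.79870730e+02 -1.96630964e-02  9.88527215e+01] 22.061854720526902 [-0.19210926 -0.69799237 -1.83934682]
```

View pics/e.png

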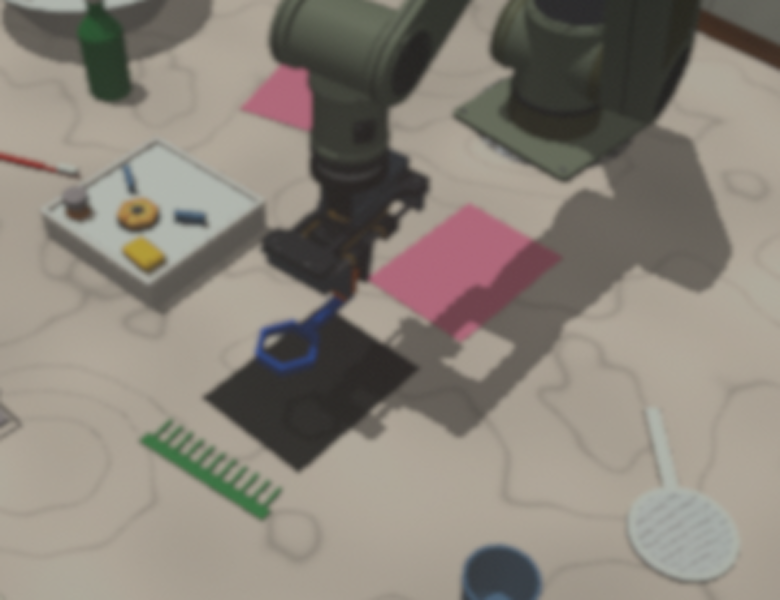

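Key held over the mat, tray and bystanders undisturbed. Lowering.

{"op": "apply_moves", "data": {
  "increments": [
    [-1, 0, 0, -0.03, 0, 0, 0],
    [-1, 0, 0, -0.035, 0, 0, 0],
    [-1, 0, 0, -0.03, 0, 0, 0],
    [-1, 0, 0, -0.012, 0, 0, 0],
    [-1, 0, 0, -0.003, 0, 0, 0]
  ]
}}

```text
time_s: 19.43
ee_pos: [530.8, 124.6, 49.4]
ee_rot: [-179.5, 0.1, 98.5]
force: [-0.6, 0.0, -1.0]
gripper_width: 21.6
gripper_force: 40.0
```

{"op": "apply_moves", "data": {
  "increments": [
    [-1, 0, 0, -0.001, 0, 0, 0],
    [-1, 0, 0, -0.001, 0, 0, 0],
    [-1, 0, 0, 0, 0, 0, 0]
  ]
}}

```text
time_s: 19.68
ee_pos: [534.9, 126.3, 51.0]
ee_rot: [179.9, -0.0, 98.6]
force: [0.9, 1.8, -1.2]
gripper_width: 21.9
gripper_force: 40.0
```

{"op": "apply_moves", "data": {
  "increments": [
    [-1, 0, 0, -0.001, 0, 0, 0],
    [-1, 0, 0, -0.001, 0, 0, 0],
    [-1, 0, 0, 0, 0, 0, 0]
  ]
}}

```text
time_s: 19.93
ee_pos: [534.3, 126.6, 48.3]
ee_rot: [179.9, -0.0, 98.6]
force: [-0.1, 0.1, -2.1]
gripper_width: 21.7
gripper_force: 40.0
```

{"op": "apply_moves", "data": {
  "increments": [
    [-1, 0, 0, -0.001, 0, 0, 0],
    [-1, 0, 0, 0, 0, 0, 0]
  ]
}}

```text
time_s: 20.1
ee_pos: [534.3, 126.6, 48.3]
ee_rot: [179.9, 0.0, 98.6]
force: [-2.8, -1.4, 7.2]
gripper_width: 22.0
gripper_force: 40.0
```

Contact with the mat. Releasing and rising.

{"op": "apply_moves", "data": {
  "increments": [
    [0, 0, 0, 0, 0, 0, 0],
    [0.5, 0, 0, 0, 0, 0, 0],
    [1, 0, 0, 0, 0, 0, 0],
    [1, 0, 0, 0, 0, 0, 0],
    [1, 0, 0, 0, 0, 0, 0]
  ]
}}

```text
time_s: 20.52
ee_pos: [534.1, 126.6, 46.7]
ee_rot: [-180.0, -0.0, 98.6]
force: [-0.2, -0.4, -0.8]
gripper_width: 52.4
gripper_force: 0.0
```

{"op": "apply_moves", "data": {
  "increments": [
    [1, 0, 0, 0.01, 0, 0, 0],
    [1, 0, 0, 0.035, 0, 0, 0],
    [1, 0, 0, 0.035, 0, 0, 0],
    [1, 0, 0, 0.04, 0, 0, 0],
    [1, -0.02, 0.02, 0.03, 0, 0, 0]
  ]
}}

```text
time_s: 20.93
ee_pos: [517.5, 145.1, 200.7]
ee_rot: [179.6, 0.1, 98.4]
force: [0.7, -0.3, 0.2]
gripper_width: 85.5
gripper_force: 0.0
```

{"op": "apply_moves", "data": {
  "increments": [
    [1, 0, 0, 0, 0, 0, 0],
    [1, 0, 0, 0, 0, 0, 0],
    [1, 0, 0, 0, 0, 0, 0]
  ]
}}

```text
time_s: 21.18
ee_pos: [513.6, 146.5, 196.8]
ee_rot: [-180.0, 0.0, 98.7]
force: [-1.0, -0.1, -0.7]
gripper_width: 91.3
gripper_force: 0.0
```

```bash
python3 - <<'E'
from h import *
f=cams.grab_frame("wrist");g,s,r,_=keypose(f,3);print(g,s,r,status.state()["ee_pos"],np.hypot(*(s-g[:2])))
u=(s-g[:2])/np.hypot(*(s-g[:2]));print("mid",s-45*u)
cv2.imwrite("pics/fin.png",f["color"][:,:,::-1])
E
```

```text
[535.14492227 125.12400721  76.        ] [629.24108887 138.81965637] 35.42056655883789 [513.46077311 146.23739221 195.98551551] 95.08764048635403
mid [584.71030153 132.33822294]
```

View pics/fin.png

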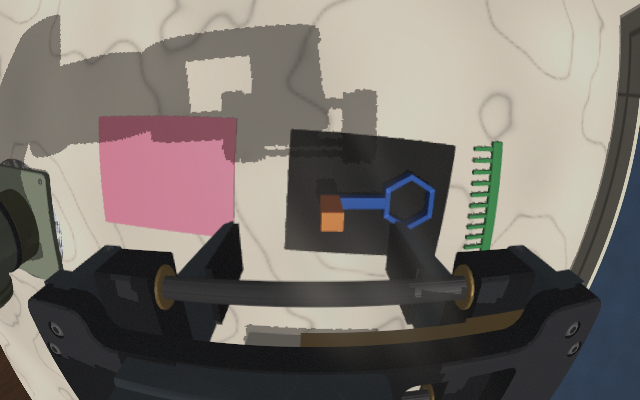

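The key lies flat on the mat (grip at (332,215), socket at (410,200)), its middle within 3 mm of the mat's centre.

```bash
python3 -c "
from workcell import env
print(env.job_done())"
```

```text
the job is handed in; nothing more can be done
None
```

I tightened the nut in two key strokes and nipped it up to about 1.0–1.15 N m at its stop (wrist moment about the nut axis). The key lies flat on the black mat about 3 mm from its centre. I handed the job in at about 21 s and saw no pass/fail verdict.

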